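# Weigh the loose stoppers in their open box

## Robot

A 6-joint arm with a two-finger parallel gripper is mounted at the origin on the work surface. World frame = base frame: x ahead of the robot, y to its left, z up, the work surface at z = 0. Lengths are in m, angles in rad, forces in N, time in s.
With the tool pointing down it reaches from about 0.35 to 0.85 m from the base axis. Payload 8.1 kg.
Tool frame: the origin (TCP) lies at the very end of the fingers, on their centre line; the grasp point (between the pads) lies 19 mm behind it (pinch_z is the distance from the TCP to the grasp point, in m); z points along the fingers, y is the direction in which the jaws open and shut (so a half turn about z gives the same grasp; the last joint's range is limited). The gripper opens to 93 mm and grips with 3 to 60 N. Pads are 15 mm wide; open, the fingers measure 128 mm over their backs; the gripper's body (75 mm by 188 mm) begins 65 mm behind the grasp point.
Start: joints at [1.199, 0.13, 1.488, -0, 1.523, -0.085], TCP at [0.17, 0.576, 0.187] pointing down, gripper open.
Joint ranges: [-2.96, 2.96], [-0.89, 2.26], [0.02, 2.5], [-1.34, 4.48], [0, 2.73], [-2.66, 2.66]. Speed limits (rad/s): [2.39, 2.39, 2.79, 3.14, 3.14, 3.14].

## Interface

Orientations are given as a rotation vector (axis times angle).
In Python, from plant import * gives the robot as it stands.
- The arm moves only by the tool move_arm, never from a script. Its argument "series" is a list of rows, each a list of 7 numbers: the shift along the tool's x, y, z each as a share of 10 cm, from -1 to 1, then the turn, a rotation vector about the tool's x, y, z each as a share of 180 degrees, from -1 to 1, then the opening, from -1 (shut) to 1 (fully open). In form: [[dx, dy, dz, rx, ry, rz, jaw], ...]. A call has 1 to 8 rows; each row is the pose to reach, as a shift and turn from the pose commanded when the call began, along the tool's axes at that moment, turning the shorter way round; what a row does not reach only later rows make up. A row lasts 1/10 s, in which the tool goes at most 50 mm and 8.59 degrees, less where a joint would pass 70% of its speed; a pose out of reach is approached as far as the arm can. A call with a number of a shift or a turn outside -1 to 1 is refused whole. A call with a gripper value outside its range is refused whole. The fingers move at their own pace and stop on an object; "squeeze" is the grip in N (left out, the last holds). Time passes only in rows, so rows that repeat a pose let the fingers close. It gives the time, the measured TCP pose, the force and the opening at its end, in the units of the state.
- read_state(): the state, without advancing time (a new reading comes with each control period).
- read_camera(name): name is "scene" or "top" or "wrist"; returns a dict with "frame" (480x640x3 uint8, red, green, blue), "K" (3x3 intrinsics, pixels), "rvec" (rotation vector, rad) and "tvec" (3), from world to camera coordinates, as OpenCV has them. Camera axes: x right, y down, z forward; pixel columns grow to the right and rows downward; lengths in m; the calibration is good to about 2 mm. A picture is of the moment at which its call begins. There is no depth.
- close_job(): hands the job in, once; it reports no verdict.
The state is a dict: "t": time; "q": joint angles; "dq": joint speeds; "joint_torque": joint torques, N m; "tool_pos": TCP position; "orientation": TCP orientation; "force": force on the tool from outside, world axes, zero at the start; "wrist_torque": the same for the moment, N m; "opening": finger opening in m.
Only numpy, scipy, OpenCV 4.12 (cv2) and the standard library are available. Lean on these libraries where they do the work, as an engineer would, in place of code of your own. Each camera call takes 0.05 s, during which the arm holds its last target.

## Task

Three equal open white boxes stand on the lab bench; one holds two loose black rubber stoppers. Pick up that box, carry it level so that neither stopper falls out, lower it onto the middle of the round pan of the balance, and only then let go, leaving it standing flat on the pan with both stoppers inside.

Things in the scene. Friction and masses are not known exactly. Their poses are not given: they have to be found in the camera images.
- weigh_box_center (a point): Centre (half-way up) of the box to carry: an open-topped white plastic box 100 mm long (its x), 56 mm wide (its y) and 45 mm high (its z, up), walls and floor 3 mm, rigid, about 0.12 kg empty. The point lies 22.5 mm above the bench while the box stands on it. Grasp it from above across its 56 mm width. It is the only one of three equal boxes that holds the stoppers; another is empty, the third holds two small glass vials.
- pan (a point): Centre of the top face of the balance's round steel pan, 140 mm across, fixed and level, 75 mm above the bench; z is up. The balance is a white case about 300 by 200 mm, 60 mm high, fixed on the bench on the robot's left; nothing stands higher than the pan on it.
- stopper_a_center (a point): Centre (half-way up) of one loose black rubber stopper in the box: a tapered plug 30 mm high, 26 mm across at its lower end and 21 mm on top, about 18 g, standing loose on the box floor.
- stopper_b_center (a point): Centre of the other stopper, the same size, loose in the same box.

How it is judged:
By the outcome, as a careful person would: the job done as asked, in the order asked, and still so for the second after the job is handed in, with the robot touching nothing.
It also fails if it takes over 48 s, if anything falls off the work surface, if the arm or the gripper's body presses on something with over 40 N, if the wrist force passes 120 N, or if a joint passes its speed limit or range.

## Working session

There is one attempt and no reset: what is moved stays moved. The work goes in short steps, Python scripts to look and compute and a tool call to move; the robot and the scene stay as the last step left them, time stands still between calls to the robot, and variables do not carry over. Pictures are saved under pics/ and viewed, and the job is handed in when it is done.

Besides the shell and the picture viewer there is one more tool, called after ">>>" by a JSON object that holds its "fn" and its "kwargs", one argument or row to a line. move_arm: Moves the arm, as the interface text tells. Shift numbers are shares of 10 cm and turn numbers shares of 180 degrees, none past 1 either way. Its arguments: {"type":"object","properties":{"series":{"type":"array","items":{"type":"array","items":{"type":"number"}}},"squeeze":{"type":"number"}},"required":["series"]}

```bash
mkdir -p pics; ls; python3 - <<'E'
from plant import *
import cv2
for n in ["scene","top","wrist"]:
    d=read_camera(n); cv2.imwrite(f"pics/{n}0.png",d["frame"][:,:,::-1]); print(n,d["K"].tolist(),d["rvec"],d["tvec"])
print(read_state())
E
```

```text
pics
scene [[491.9761689311225, 0.0, 319.5111587190105], [0.0, 491.9761689311225, 230.69915118463027], [0.0, 0.0, 1.0]] [ 2.12268214  0.62820505 -0.35139967] [-0.46410906 -0.08770519  1.10039147]
top [[533.2056359263356, 0.0, 314.77292920103065], [0.0, 533.2056359263356, 233.56634119910387], [0.0, 0.0, 1.0]] [ 2.15693358 -2.17224402  0.16017847] [-0.01801558  0.52075607  1.08152917]
wrist [[374.0529669285057, 0.0, 317.15195475538354], [0.0, 374.0529669285057, 241.8996147423483], [0.0, 0.0, 1.0]] [-2.31774899 -1.73102649 -0.25339858] [-0.598343   -0.03317923  0.39372609]
{'t': 0.15, 'q': array([ 1.19861659e+00,  1.31005105e-01,  1.48901411e+00, -3.87158342e-05,
        1.52298833e+00, -8.53478609e-02]), 'dq': array([-0.00109829, -0.00153427, -0.00447188, -0.00012134,  0.00062849,
       -0.00141496]), 'joint_torque': array([ 1.44489375e-03, -5.60477936e+01, -4.92333376e+01,  7.68223149e-02,
        3.05326609e-02, -1.25801685e-04]), 'tool_pos': array([0.16953946, 0.57505374, 0.18652629]), 'orientation': array([-4.48968031e-01, -3.10905903e+00,  2.17817574e-03]), 'force': array([-0.08272423,  0.5750669 ,  0.26324027]), 'wrist_torque': array([ 0.04764476, -0.0173742 , -0.04519167]), 'opening': 0.09357490742407311}
```

View pics/top0.png

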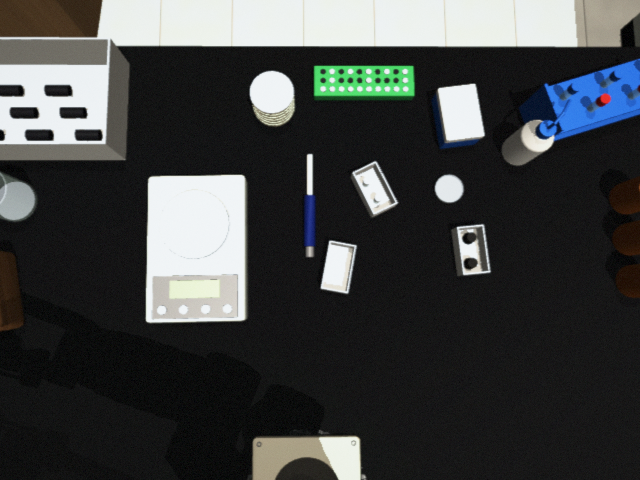

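View pics/scene0.png

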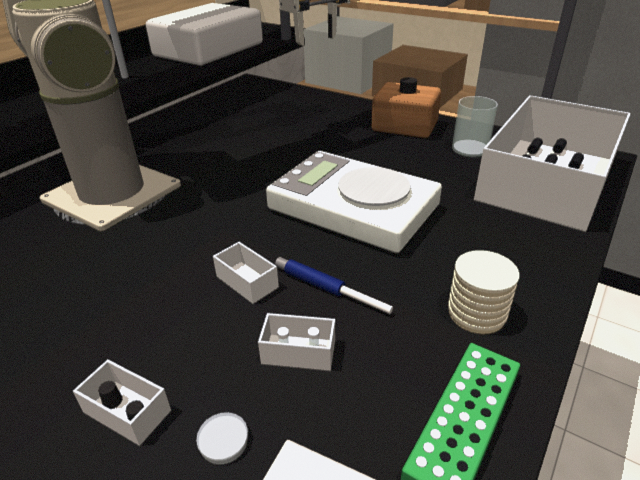

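View pics/wrist0.png

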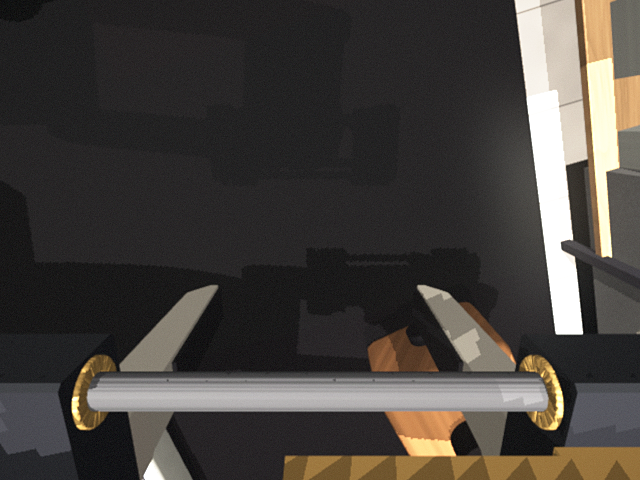

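The top view shows the stopper box at about (471,250), the empty one at (338,267), the vial box at (374,189), and the pan as a faint circle near (195,224). Next I'll zoom in and measure.

```bash
cat > h.py <<'E'
import numpy as np, cv2
def cast(d,uv,z):
    R,_=cv2.Rodrigues(np.array(d["rvec"],float)); t=np.array(d["tvec"],float).ravel()
    uv=np.atleast_2d(np.array(uv,float)); r=np.c_[uv,np.ones(len(uv))]@np.linalg.inv(d["K"]).T@R
    C=-R.T@t; s=(z-C[2])/r[:,2]; return C+s[:,None]*r
E
python3 - <<'E'
from plant import *
from h import *
d=read_camera("top"); f=d["frame"]; g=cv2.cvtColor(f,cv2.COLOR_RGB2GRAY)
R,_=cv2.Rodrigues(d["rvec"]); print("cam",-R.T@d["tvec"])
a=cv2.resize(f[215:285,440:500],None,fx=8,fy=8,interpolation=cv2.INTER_CUBIC)
b=cv2.resize(f[170:330,140:255],None,fx=3.5,fy=3.5,interpolation=cv2.INTER_CUBIC)
b=cv2.createCLAHE(4,(4,4)).apply(cv2.cvtColor(b,cv2.COLOR_RGB2GRAY))
cv2.imwrite("pics/a1.png",a[:,:,::-1]);cv2.imwrite("pics/b1.png",b)
m=(g>60).astype(np.uint8)
m[:215]=0;m[285:]=0;m[:,:440]=0;m[:,500:]=0
c=max(cv2.findContours(m,0,2)[0],key=cv2.contourArea)
ap=cv2.approxPolyDP(c,4,True)[:,0]; print(ap.tolist()); 
for z in (.045,): 
  P=cast(d,c[:,0],z)[:,:2]; print(cv2.minAreaRect((P*1000).astype(np.float32)), cast(d,ap,z)[:,:2].round(4).tolist())
s=read_camera("scene");cv2.imwrite("pics/s1.png",cv2.resize(s["frame"][140:250,260:450],None,fx=4,fy=4,interpolation=cv2.INTER_CUBIC)[:,:,::-1])
E
```

```text
cam [3.78591258e-01 1.03538132e-03 1.13924729e+00]
[[483, 224], [452, 230], [458, 275], [490, 272]]
((484.144775390625, -345.4244079589844), (104.07356262207031, 69.57140350341797), 4.581537246704102) [[0.5372, -0.3728], [0.525, -0.3073], [0.4314, -0.3158], [0.4371, -0.3825]]
```

View pics/a1.png

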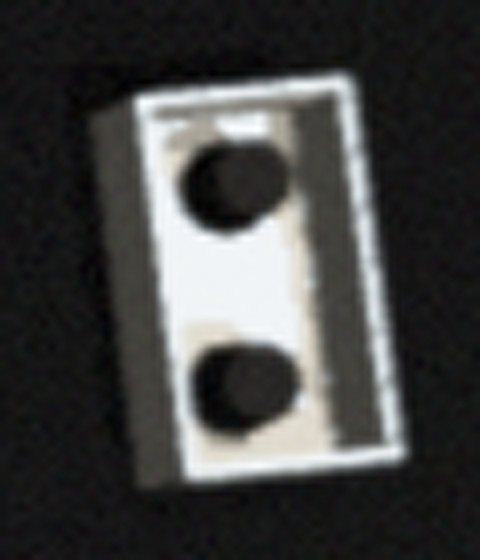

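View pics/b1.png

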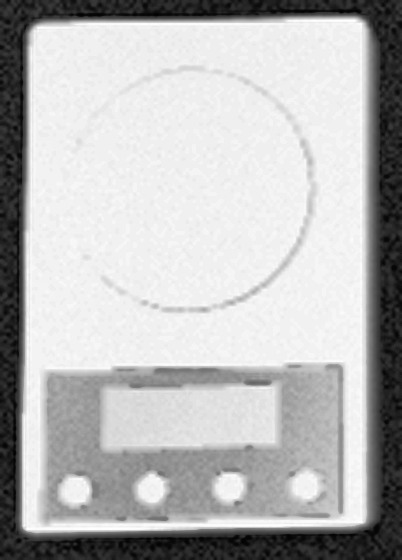

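View pics/s1.png

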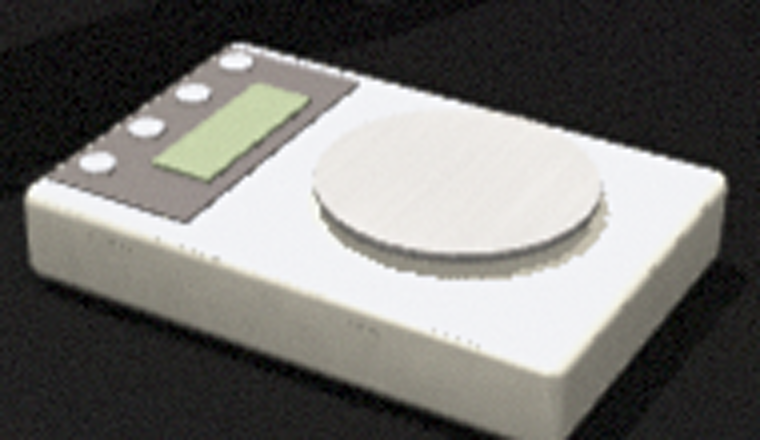

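```bash
python3 - <<'E'
from plant import *
from h import *
d=read_camera("top")
c=np.array([(134,97),(353,75),(408,460),(185,480)],float); uv=(c+.5)/8-.5+[440,215]
P=cast(d,uv,.045)[:,:2]; print("rim",P.round(4).tolist(),P.mean(0).round(4))
e=np.linalg.norm(P-np.roll(P,-1,0),axis=1);print("edges",e.round(4))
v=(P[0]+P[1]-P[2]-P[3]);w=P[0]+P[3]-P[1]-P[2];print("yaw deg",np.degrees(np.arctan2(v[1],v[0])),np.degrees(np.arctan2(w[1],w[0]))-90)
p=(np.array([192,188.5])+.5)/3.5-.5+[140,170]
print("pan",cast(d,p,.075))
for q in [(240,180),(250,382)]: print("stop",cast(d,(np.array(q)+.5)/8-.5+[440,215],.03))
s=read_camera("scene");sp=(np.array([459,183])+.5)/4-.5+[260,140];print("pan scene",cast(s,sp,.075))
# scene rim corners crop
cv2.imwrite("pics/s2.png",cv2.resize(s["frame"][355:445,70:175],None,fx=6,fy=6,interpolation=cv2.INTER_CUBIC)[:,:,::-1])
print(read_state()["q"])
E
```

```text
rim [[0.5319, -0.3166], [0.5374, -0.3743], [0.4369, -0.3836], [0.4322, -0.3256]] [ 0.4846 -0.35  ]
edges [0.058  0.1009 0.0583 0.1001]
yaw deg 5.239855549893758 5.036061066784143
pan [[0.53707889 0.22062312 0.075     ]]
stop [[ 0.51173867 -0.34808015  0.03      ]]
stop [[ 0.45843745 -0.34828637  0.03      ]]
pan scene [[0.54381175 0.21478486 0.075     ]]
[ 1.19857550e+00  1.30593867e-01  1.48845169e+00  1.25740984e-05
  1.52299381e+00 -8.53983361e-02]
```

View pics/s2.png

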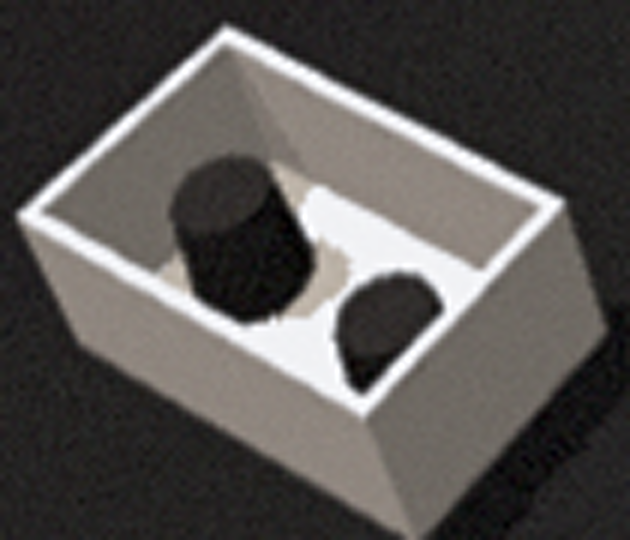

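```bash
python3 - <<'E'
from plant import *
from h import *
s=read_camera("scene")
f=lambda q,k,o:(np.array(q,float)+.5)/k-.5+o
P=cast(s,f([(312,187),(604,183),(450,107),(465,256),(360,122),(560,130),(350,230),(570,228)],4,[260,140]),.075)[:,:2]
A=np.c_[2*P,np.ones(len(P))];x=np.linalg.lstsq(A,(P**2).sum(1),rcond=None)[0];print("pan",x[:2],(x[2]+x[0]**2+x[1]**2)**.5)
r=x[:2]; print(np.linalg.norm(P-r,axis=1).round(4))
Q=cast(s,f([(225,27),(563,200),(363,412),(20,213)],6,[70,355]),.045)[:,:2];print(Q.round(4),Q.mean(0),np.linalg.norm(Q-np.roll(Q,-1,0),axis=1))
v=Q[1]+Q[2]-Q[0]-Q[3];print(np.degrees(np.arctan2(v[1],v[0])))
S=read_state();R=cv2.Rodrigues(S["orientation"])[0];print(R.round(4),S["tool_pos"])
E
```

```text
pan [0.53923292 0.21952696] 0.07106082559436204
[0.0703 0.0713 0.0707 0.0721 0.0712 0.0718 0.0716 0.0695]
[[ 0.4356 -0.3263]
 [ 0.5345 -0.317 ]
 [ 0.5393 -0.3723]
 [ 0.4409 -0.3809]] [ 0.48758322 -0.34912213] [0.09928742 0.05552264 0.09886417 0.05490877]
5.178391452108041
[[-9.592e-01  2.829e-01 -1.000e-04]
 [ 2.829e-01  9.592e-01 -3.000e-04]
 [ 0.000e+00 -3.000e-04 -1.000e+00]] [0.1696618  0.57541931 0.18718043]
```

Both views agree: box at about (0.486,-0.350) with yaw 5.2°, pan at (0.538,0.220). I turn the tool 21.6° first, then go around.

>>> {"fn": "move_arm", "kwargs": {
  "series": [
    [0,0,0,0,0,-0.12,1],
    [0,0,0,0,0,-0.12,1],
    [0,0,0,0,0,-0.12,1],
    [0,0,0,0,0,-0.12,1]
  ]
}}

```text
t: 0.8
tool_pos: [0.1697, 0.5755, 0.1873]
orientation: [0.143, -3.138, 0.0]
force: [0.4, 0.5, -0.3]
opening: 0.0928
```

>>> {"fn": "move_arm", "kwargs": {
  "series": [
    [-1,-1,0,0,0,0,1],
    [-1,-1,0,0,0,0,1],
    [-1,-1,0,0,0,0,1]
  ]
}}

```text
t: 1.1
tool_pos: [0.2795, 0.4836, 0.1873]
orientation: [-0.138, 3.138, -0.0]
force: [0.2, 0.9, -0.0]
opening: 0.093
```

>>> {"fn": "move_arm", "kwargs": {
  "series": [
    [-1,-1,0,0,0,0,1],
    [-1,-1,0,0,0,0,1],
    [-1,-1,0,0,0,0,1]
  ]
}}

```text
t: 1.4
tool_pos: [0.3886, 0.3925, 0.1876]
orientation: [-0.136, 3.138, 0.0]
force: [0.0, 0.3, -0.1]
opening: 0.0926
```

>>> {"fn": "move_arm", "kwargs": {
  "series": [
    [-0.3,-1,0,0,0,0,1],
    [-0.3,-1,0,0,0,0,1],
    [-0.3,-1,0,0,0,0,1]
  ]
}}

```text
t: 1.7
tool_pos: [0.4279, 0.2928, 0.1874]
orientation: [-0.129, 3.138, -0.003]
force: [0.5, 1.2, -0.2]
opening: 0.0933
```

>>> {"fn": "move_arm", "kwargs": {
  "series": [
    [0,-1,0,0,0,0,1],
    [0,-1,0,0,0,0,1]
  ]
}}

```text
t: 1.9
tool_pos: [0.4346, 0.1973, 0.1873]
orientation: [-0.141, 3.138, 0.0]
force: [1.4, -0.8, 1.1]
opening: 0.0931
```

>>> {"fn": "move_arm", "kwargs": {
  "series": [
    [0,-1,0,0,0,0,1],
    [0,-1,0,0,0,0,1]
  ]
}}

```text
t: 2.1
tool_pos: [0.4437, 0.0971, 0.1876]
orientation: [-0.139, 3.138, 0.0]
force: [0.7, -0.8, 0.5]
opening: 0.0927
```

>>> {"fn": "move_arm", "kwargs": {
  "series": [
    [0,-1,0,0,0,0,1],
    [0,-1,0,0,0,0,1]
  ]
}}

```text
t: 2.3
tool_pos: [0.4528, -0.0027, 0.1878]
orientation: [-0.138, 3.137, 0.0]
force: [1.0, 0.0, 0.1]
opening: 0.093
```

>>> {"fn": "move_arm", "kwargs": {
  "series": [
    [0,-1,0,0,0,0,1],
    [0,-1,0,0,0,0,1]
  ]
}}

```text
t: 2.5
tool_pos: [0.462, -0.1025, 0.1878]
orientation: [-0.138, 3.137, -0.0]
force: [1.0, 0.6, -0.1]
opening: 0.093
```

>>> {"fn": "move_arm", "kwargs": {
  "series": [
    [0,-1,0,0,0,0,1],
    [0,-1,0,0,0,0,1],
    [0,-1,0,0,0,0,1],
    [0,-1,0,0,0,0,1]
  ]
}}

```text
t: 2.9
tool_pos: [0.4707, -0.201, 0.1871]
orientation: [0.135, -3.138, -0.001]
force: [-0.8, 0.5, -0.6]
opening: 0.0927
```

>>> {"fn": "move_arm", "kwargs": {
  "series": [
    [0,-1,0,0,0,0,1],
    [0,-1,0,0,0,0,1]
  ]
}}

```text
t: 3.1
tool_pos: [0.4811, -0.2985, 0.1879]
orientation: [-0.147, 3.137, 0.0]
force: [0.9, 1.0, 0.1]
opening: 0.0927
```

>>> {"fn": "move_arm", "kwargs": {
  "series": [
    [-0.02,-0.5,0.8,0,0,0,1],
    [-0.02,-0.5,0.8,0,0,0,1],
    [-0.02,-0.5,0.8,0,0,0,1],
    [-0.02,-0.5,0.8,0,0,0,1],
    [-0.02,-0.5,0.8,0,0,0,1]
  ]
}}

```text
t: 3.6
tool_pos: [0.4879, -0.3487, 0.1095]
orientation: [-0.144, 3.136, -0.002]
force: [-0.2, 0.5, 0.5]
opening: 0.0929
```

```bash
python3 - <<'E'
from plant import *
from h import *
for n in ("wrist","top"):
    d=read_camera(n); cv2.imwrite(f"pics/{n}2.png",d["frame"][:,:,::-1])
S=read_state();R=cv2.Rodrigues(S["orientation"])[0];print(R.round(4),S["tool_pos"],S["q"])
E
```

```text
[[-0.9958 -0.0915  0.0033]
 [-0.0915  0.9958 -0.0025]
 [-0.0031 -0.0028 -1.    ]] [ 0.48810349 -0.34933788  0.11015997] [-7.06767666e-01  1.73812926e-01  1.58269745e+00  2.61639207e-04
  1.38093140e+00 -2.36927784e+00]
```

View pics/wrist2.png

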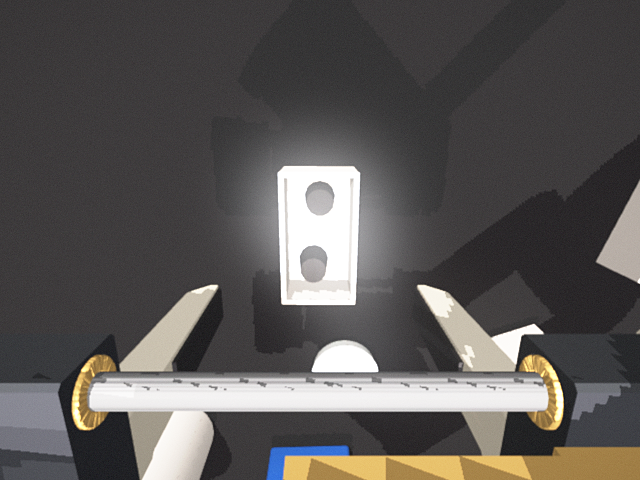

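The wrist view shows the box centred (columns 279–358) between the fingertips (218–420) and parallel to them, with both stoppers inside. I descend in small steps.

>>> {"fn": "move_arm", "kwargs": {
  "series": [
    [0,0,0.25,0,0,0,1],
    [0,0,0.5,0,0,0,1],
    [0,0,0.7,0,0,0,1],
    [0,0,0.85,0,0,0,1],
    [0,0,0.95,0,0,0,1],
    [0,0,0.98,0,0,0,1],
    [0,0,0.98,0,0,0,1]
  ]
}}

```text
t: 4.4
tool_pos: [0.4867, -0.3498, 0.0098]
orientation: [-0.142, 3.138, -0.001]
force: [0.2, -0.1, 0.0]
opening: 0.0931
```

```bash
python3 - <<'E'
from plant import *
from h import *
d=read_camera("wrist"); cv2.imwrite("pics/w3.png",d["frame"][:,:,::-1])
S=read_state();print(S["tool_pos"],S["force"])
E
```

```text
[ 0.4869135  -0.35012176  0.01028399] [0.19920661 0.34905715 1.03736504]
```

View pics/w3.png

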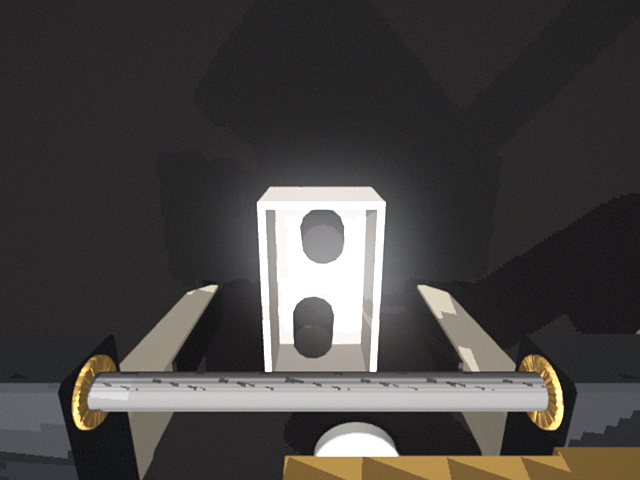

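The box sits between the fingers with even gaps. I close on it at 20 N.

>>> {"fn": "move_arm", "kwargs": {
  "series": [
    [0,0,0,0,0,0,-1],
    [0,0,0,0,0,0,-1],
    [0,0,0,0,0,0,-1],
    [0,0,0,0,0,0,-1],
    [0,0,0,0,0,0,-1],
    [0,0,0,0,0,0,-1],
    [0,0,0,0,0,0,-1],
    [0,0,0,0,0,0,-1]
  ],
  "squeeze": 20
}}

```text
t: 5.25
tool_pos: [0.4863, -0.3496, 0.0094]
orientation: [0.142, -3.138, -0.0]
force: [-0.9, 2.1, 2.4]
opening: 0.0553
```

>>> {"fn": "move_arm", "kwargs": {
  "series": [
    [0,0,-0.03,0,0,0,-1],
    [0,0,-0.08,0,0,0,-1],
    [0,0,-0.15,0,0,0,-1],
    [0,0,-0.2,0,0,0,-1],
    [0,0,-0.24,0,0,0,-1],
    [0,0,-0.25,0,0,0,-1],
    [0,0,-0.25,0,0,0,-1]
  ]
}}

```text
t: 5.95
tool_pos: [0.4865, -0.3499, 0.0347]
orientation: [-0.142, 3.138, -0.001]
force: [0.2, -0.5, -2.3]
opening: 0.0553
```

```bash
python3 - <<'E'
from plant import *
from h import *
for n in ("wrist","scene"):
    d=read_camera(n); cv2.imwrite(f"pics/{n}4.png",d["frame"][:,:,::-1])
S=read_state();print(S["tool_pos"],S["force"],S["wrist_torque"],S["opening"])
E
```

```text
[ 0.48617284 -0.34960993  0.03411015] [-0.07979538 -0.13878638 -1.82476616] [0.04334616 0.0123661  0.06048408] 0.05535925574176355
```

View pics/wrist4.png

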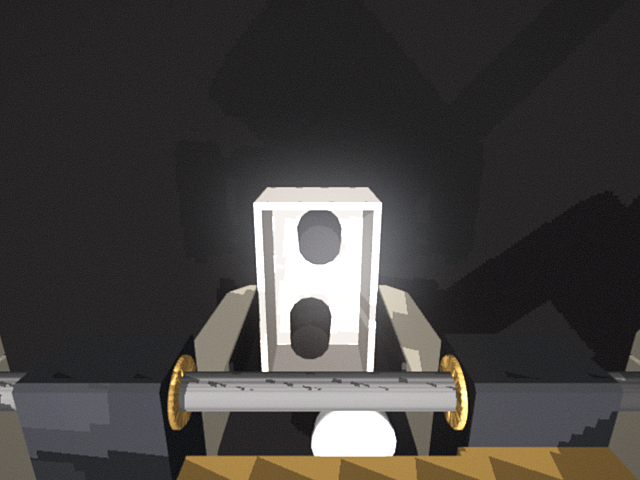

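View pics/scene4.png

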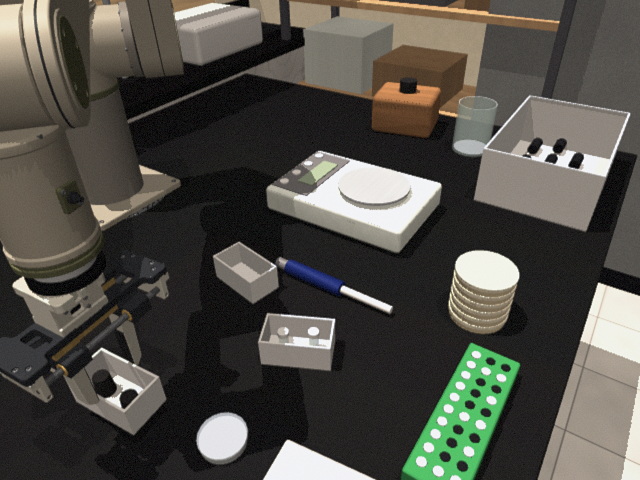

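The box is lifted level (the force reads about 1.8 N down) with both stoppers standing. I raise it further, then carry it gently.

>>> {"fn": "move_arm", "kwargs": {
  "series": [
    [0,0,-0.06,0,0,0,-1],
    [0,0,-0.18,0,0,0,-1],
    [0,0,-0.34,0,0,0,-1],
    [0,0,-0.52,0,0,0,-1],
    [0,0,-0.7,0,0,0,-1],
    [0,0,-0.85,0,0,0,-1],
    [0,0,-0.95,0,0,0,-1],
    [0,0,-1,0,0,0,-1]
  ]
}}

```text
t: 6.85
tool_pos: [0.487, -0.3503, 0.1363]
orientation: [-0.142, 3.137, -0.002]
force: [0.1, -1.1, -2.3]
opening: 0.0556
```

>>> {"fn": "move_arm", "kwargs": {
  "series": [
    [0,0.04,0,0,0,0,-1],
    [0,0.12,0,0,0,0,-1],
    [0,0.24,0,0,0,0,-1],
    [0,0.38,0,0,0,0,-1],
    [0,0.53,0,0,0,0,-1],
    [0,0.69,0,0,0,0,-1],
    [0,0.84,0,0,0,0,-1],
    [0,1,0,0,0,0,-1]
  ]
}}

```text
t: 7.65
tool_pos: [0.4772, -0.2487, 0.1345]
orientation: [-0.142, 3.138, -0.0]
force: [-0.2, 0.1, -2.1]
opening: 0.0553
```

>>> {"fn": "move_arm", "kwargs": {
  "series": [
    [-0.03,0.16,0,0,0,0,-1],
    [-0.07,0.33,0,0,0,0,-1],
    [-0.11,0.5,0,0,0,0,-1],
    [-0.15,0.67,0,0,0,0,-1],
    [-0.2,0.83,0,0,0,0,-1],
    [-0.25,1,0,0,0,0,-1]
  ]
}}

```text
t: 8.25
tool_pos: [0.4934, -0.1469, 0.1345]
orientation: [-0.142, 3.138, -0.0]
force: [-0.0, -0.0, -3.0]
opening: 0.0554
```

>>> {"fn": "move_arm", "kwargs": {
  "series": [
    [-0.05,0.16,0,0,0,0,-1],
    [-0.1,0.33,0,0,0,0,-1],
    [-0.15,0.5,0,0,0,0,-1],
    [-0.2,0.67,0,0,0,0,-1],
    [-0.25,0.83,0,0,0,0,-1],
    [-0.3,1,0,0,0,0,-1]
  ]
}}

```text
t: 8.85
tool_pos: [0.5141, -0.0446, 0.1345]
orientation: [-0.142, 3.138, -0.0]
force: [-0.2, 0.1, -1.5]
opening: 0.0554
```

>>> {"fn": "move_arm", "kwargs": {
  "series": [
    [-0.05,0.16,0,0,0,0,-1],
    [-0.1,0.33,0,0,0,0,-1],
    [-0.15,0.5,0,0,0,0,-1],
    [-0.2,0.67,0,0,0,0,-1],
    [-0.25,0.83,0,0,0,0,-1],
    [-0.3,1,0,0,0,0,-1]
  ]
}}

```text
t: 9.45
tool_pos: [0.5348, 0.0577, 0.1344]
orientation: [-0.142, 3.138, -0.0]
force: [-1.2, -0.7, -1.3]
opening: 0.0558
```

>>> {"fn": "move_arm", "kwargs": {
  "series": [
    [-0.02,0.16,0,0,0,0,-1],
    [-0.04,0.33,0,0,0,0,-1],
    [-0.06,0.5,0,0,0,0,-1],
    [-0.08,0.67,0,0,0,0,-1],
    [-0.1,0.83,0,0,0,0,-1],
    [-0.12,1,0,0,0,0,-1]
  ]
}}

```text
t: 10.05
tool_pos: [0.5376, 0.1582, 0.1344]
orientation: [-0.142, 3.138, -0.0]
force: [0.1, -0.6, -2.0]
opening: 0.0556
```

>>> {"fn": "move_arm", "kwargs": {
  "series": [
    [-0.01,0.15,0,0,0,0,-1],
    [-0.03,0.28,0,0,0,0,-1],
    [-0.04,0.4,0,0,0,0,-1],
    [-0.05,0.5,0,0,0,0,-1],
    [-0.06,0.57,0,0,0,0,-1],
    [-0.06,0.6,0,0,0,0,-1],
    [-0.06,0.61,0,0,0,0,-1],
    [-0.06,0.61,0,0,0,0,-1]
  ]
}}

```text
t: 10.85
tool_pos: [0.5384, 0.218, 0.1343]
orientation: [0.141, -3.138, 0.0]
force: [0.5, 0.4, -2.1]
opening: 0.0558
```

```bash
python3 - <<'E'
from plant import *
from h import *
for n in ("wrist","scene","top"):
    d=read_camera(n); cv2.imwrite(f"pics/{n}5.png",d["frame"][:,:,::-1])
S=read_state();print(S["tool_pos"],S["orientation"],S["force"],S["wrist_torque"],S["opening"])
E
```

```text
[0.53844745 0.21784439 0.13435502] [-1.40782924e-01  3.13843009e+00 -1.65287205e-04] [-0.00374574 -0.45518086 -1.89541325] [ 0.04520714  0.06317618 -0.04324527] 0.0554328547823889
```

View pics/wrist5.png

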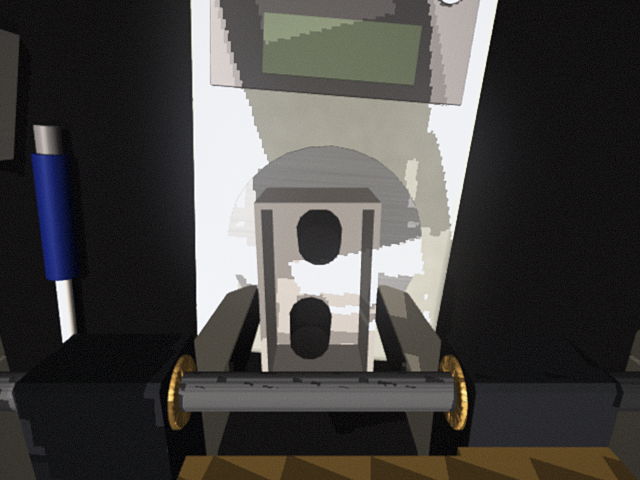

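View pics/scene5.png

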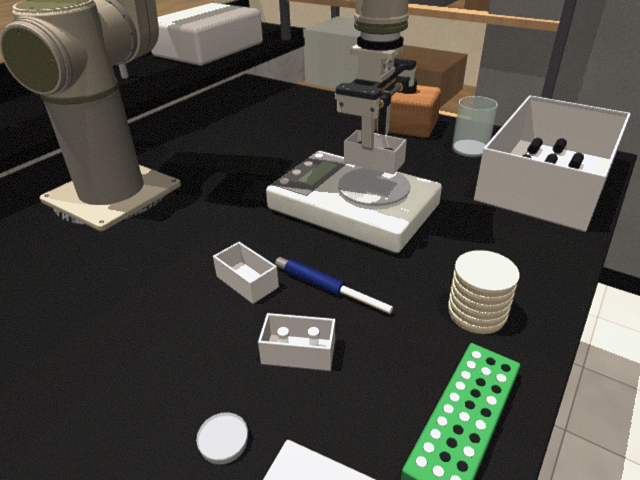

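Both stoppers still stand in the box, now above the pan. I lower to just above contact, then creep down.

>>> {"fn": "move_arm", "kwargs": {
  "series": [
    [0,0.02,0.05,0,0,0,-1],
    [0,0.02,0.14,0,0,0,-1],
    [0,0.02,0.24,0,0,0,-1],
    [0,0.02,0.33,0,0,0,-1],
    [0,0.02,0.4,0,0,0,-1],
    [0,0.02,0.45,0,0,0,-1],
    [0,0.02,0.47,0,0,0,-1],
    [0,0.02,0.47,0,0,0,-1]
  ]
}}

```text
t: 11.8
tool_pos: [0.5381, 0.2202, 0.087]
orientation: [0.142, -3.138, 0.0]
force: [-0.5, 0.0, -2.2]
opening: 0.0559
```

>>> {"fn": "move_arm", "kwargs": {
  "series": [
    [0,0,0.01,0,0,0,-1],
    [0,0,0.015,0,0,0,-1],
    [0,0,0.02,0,0,0,-1],
    [0,0,0.02,0,0,0,-1]
  ]
}}

```text
t: 12.2
tool_pos: [0.5383, 0.2203, 0.0855]
orientation: [-0.141, 3.138, 0.0]
force: [-0.2, -0.2, -1.3]
opening: 0.0555
```

```bash
python3 - <<'E'
from plant import *
S=read_state();print(S["tool_pos"],S["force"],S["wrist_torque"])
E
```

```text
[0.53829228 0.22026007 0.08545537] [-0.20676954 -0.2068847  -1.34002437] [ 0.01201268 -0.02319928 -0.0071105 ]
```

>>> {"fn": "move_arm", "kwargs": {
  "series": [
    [0,0,0.005,0,0,0,-1],
    [0,0,0.01,0,0,0,-1],
    [0,0,0.01,0,0,0,-1]
  ]
}}

```text
t: 12.5
tool_pos: [0.5383, 0.2203, 0.0845]
orientation: [-0.142, 3.138, 0.0]
force: [-0.8, 0.3, -1.0]
opening: 0.0557
```

>>> {"fn": "move_arm", "kwargs": {
  "series": [
    [0,0,0.005,0,0,0,-1],
    [0,0,0.005,0,0,0,-1]
  ]
}}

```text
t: 12.7
tool_pos: [0.5383, 0.2203, 0.0844]
orientation: [-0.142, 3.138, 0.0]
force: [-2.7, -2.3, 3.8]
opening: 0.0554
```

The force has changed from -2 to +3.8 N, so the box is on the pan. I release it and check before retreating.

>>> {"fn": "move_arm", "kwargs": {
  "series": [
    [0,0,0,0,0,0,0.2],
    [0,0,0,0,0,0,0.25],
    [0,0,0,0,0,0,0.35],
    [0,0,0,0,0,0,0.5],
    [0,0,0,0,0,0,0.7],
    [0,0,0,0,0,0,0.9],
    [0,0,0,0,0,0,0.9],
    [0,0,0,0,0,0,0.9]
  ]
}}

```text
t: 13.5
tool_pos: [0.5382, 0.2203, 0.0838]
orientation: [0.142, -3.138, 0.0]
force: [-0.4, 0.0, -0.8]
opening: 0.0878
```

```bash
python3 - <<'E'
from plant import *
from h import *
d=read_camera("wrist"); cv2.imwrite("pics/w6.png",d["frame"][:,:,::-1])
S=read_state();print(S["t"],S["tool_pos"],S["force"],S["opening"])
E
```

```text
13.55 [0.53819681 0.22025757 0.08379449] [-0.22580413  0.57537809 -0.69764047] 0.08846276504465014
```

View pics/w6.png

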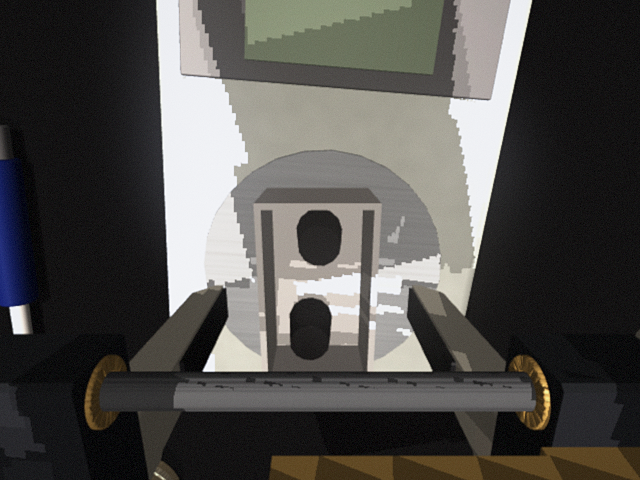

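The fingers are clear and the box stands on the pan. I go straight up, then move aside so the cameras can see.

>>> {"fn": "move_arm", "kwargs": {
  "series": [
    [0,0,-0.1,0,0,0,0.9],
    [0,0,-0.25,0,0,0,0.9],
    [0,0,-0.4,0,0,0,0.9],
    [0,0,-0.6,0,0,0,0.9],
    [0,0,-0.8,0,0,0,0.9],
    [0,0,-1,0,0,0,0.9],
    [0,0,-1,0,0,0,0.9]
  ]
}}

```text
t: 14.25
tool_pos: [0.5408, 0.2211, 0.1893]
orientation: [-0.141, 3.131, 0.003]
force: [0.7, 0.5, -0.2]
opening: 0.0884
```

>>> {"fn": "move_arm", "kwargs": {
  "series": [
    [0,-0.4,-0.3,0,0,0,0.9],
    [0,-0.8,-0.3,0,0,0,0.9],
    [0,-1,-0.3,0,0,0,0.9]
  ]
}}

```text
t: 14.55
tool_pos: [0.548, 0.1183, 0.215]
orientation: [-0.14, 3.136, -0.001]
force: [0.1, 0.7, 0.1]
opening: 0.0886
```

>>> {"fn": "move_arm", "kwargs": {
  "series": [
    [0,-0.4,0,0,0,0,0.9],
    [0,-0.8,0,0,0,0,0.9],
    [0,-1,0,0,0,0,0.9]
  ]
}}

```text
t: 14.85
tool_pos: [0.5561, 0.0182, 0.2136]
orientation: [0.139, -3.138, 0.001]
force: [-0.3, -0.2, -0.3]
opening: 0.0882
```

>>> {"fn": "move_arm", "kwargs": {
  "series": [
    [0,-0.4,0,0,0,0,0.9],
    [0,-0.8,0,0,0,0,0.9],
    [0,-1,0,0,0,0,0.9],
    [0,-1,0,0,0,0,0.9]
  ]
}}

```text
t: 15.25
tool_pos: [0.565, -0.0813, 0.2134]
orientation: [0.136, -3.138, 0.001]
force: [0.2, 0.3, -0.4]
opening: 0.0881
```

```bash
python3 - <<'E'
from plant import *
from h import *
d=read_camera("top"); cv2.imwrite("pics/t7.png",cv2.resize(d["frame"][150:330,130:350],None,fx=3,fy=3,interpolation=cv2.INTER_CUBIC)[:,:,::-1])
d=read_camera("scene"); cv2.imwrite("pics/s7.png",cv2.resize(d["frame"][110:260,250:460],None,fx=3.5,fy=3.5,interpolation=cv2.INTER_CUBIC)[:,:,::-1])
S=read_state();print(S["t"],S["tool_pos"],S["force"],S["opening"])
E
```

```text
15.35 [ 0.56501737 -0.07852925  0.21352307] [-0.17159026  0.73001762 -0.16816418] 0.08835495573024767
```

View pics/t7.png

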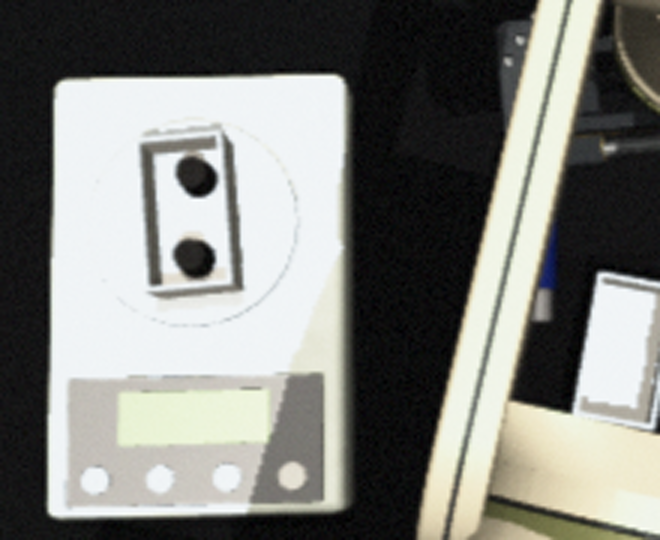

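View pics/s7.png

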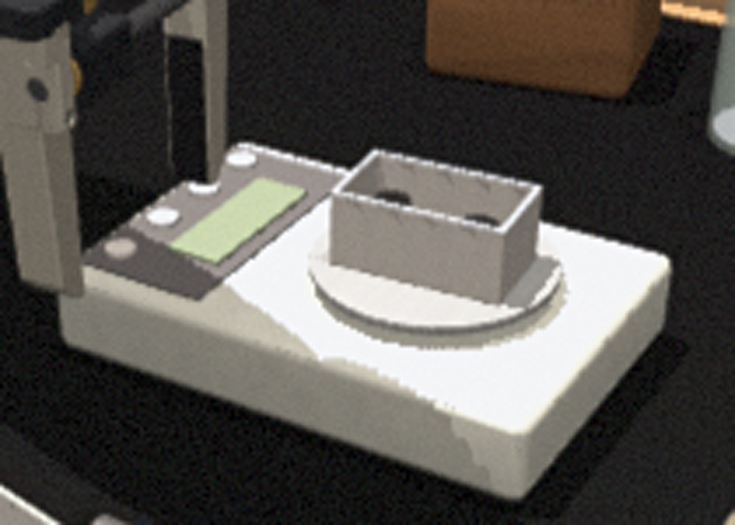

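Both views show the box flat on the pan with both stoppers upright inside. I check how well it is centred, then hand in.

```bash
python3 - <<'E'
from plant import *
from h import *
d=read_camera("top")
f=lambda q,k,o:(np.array(q,float)+.5)/k-.5+o
print(cast(d,f([(140,137),(225,125),(243,288),(153,295)],3,[130,150]),.12).mean(0))
d=read_camera("scene")
Q=cast(d,f([(375,151),(542,186),(505,233),(330,195)],3.5,[250,110]),.12);print(Q.mean(0),np.linalg.norm(Q-np.roll(Q,-1,0),axis=1))
print(close_job())
E
```

```text
[0.5373751  0.21420193 0.12      ]
[0.5411085 0.2158379 0.12     ] [0.09821034 0.05686842 0.09903523 0.05784722]
the job is handed in; nothing more can be done
None
```

I picked up the box with the two stoppers, carried it level to the balance and lowered it onto the pan. The force showed contact before I opened the gripper, and I then moved the arm clear and handed the job in at about 15.5 s of the 48 s allowed.

- **Standing and contents:** The last top and scene views show the box flat on the pan with both stoppers upright inside. The robot was touching nothing. The other two boxes were not touched.
- **Centring:** The last rim measurements put the box at (0.537, 0.214) from the top view and (0.541, 0.216) from the scene view. The pan centre measured about (0.538, 0.220). By those figures the box is about 5 mm off centre in y, although the tool was at (0.538, 0.220) when it let go. Corners picked by hand and the 2 mm calibration could explain some of that difference; I did not correct it.

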